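Start the star knob on the bread-slicing guide

TASK

Fit the loose black star knob on the slicing guide's stud and screw it fully home, so that the end stop is clamped. The thread starts bluntly: set the knob on the stud, turn it backwards (anticlockwise seen from above) under light pressure until you feel it drop into the thread, then turn it forwards until its skirt is down on the steel foot, and let go. Never force it, and leave the other things on the table where they are.

Things in the scene. Friction and masses are not known exactly. Their poses are not given: they have to be found in the camera images.
- knob: Loose black star knob, 50 mm high, upright on the table, 90 g. Origin: centre of its underside, z up its axis. Top (z 31 to 50 mm): four short arms in a cross along its x and y axes, 54 mm from end to end, each with a flat end 18 mm wide. Below: a hollow skirt, 45 mm outside, 38 mm bore, open below, 31 mm deep.
- grip (a point): On the knob's axis, 40 mm above its underside: the height to grip two opposite arm ends (54 mm apart, along the knob's x or y). The arms reach 9 mm below and 10 mm above.
- pins (a point): On the knob's axis, 4 mm above its underside: height of four round steel pins, 4 mm thick, that point inwards from the skirt at 45 degrees to the arms and leave 26 mm clear between their tips. They are the knob's thread.
- guide: Slicing guide: wooden board 200 (x) by 320 (y) by 20 mm, fixed; origin: centre of its underside, z up. On its -y half a loaf lies between a slotted fence (+x edge, 85 mm above the table) and the upright steel end stop (at y = +8 mm, 95 mm above the table). From the stop a flat steel foot, top 24 mm above the table, runs to +y and carries the stud.
- seat (a point): On the guide: stud axis, on the top of the steel foot, 24 mm above the table; z up. The knob is home with its underside here (0 mm). From the thread start, turning forwards (clockwise from above) by 50 to 70 degrees lowers it 4 mm to here and then meets a firm stop; it is down over about the last 10 degrees. 0.2 N m on the knob is plenty; over 40 N between knob and guide is forcing.
- stud_tip (a point): Top of the stud, 30 mm above the seat. The stud is a bare steel spigot, 22 mm across, coned over its top 9 mm, with a coarse four-start right-hand thread, 34 mm across, round its foot. Its bush gives a little: under a moment it twists 2 degrees per 0.1 N m and springs back. Pushed down it begins to sink at about 3 N, then 1.5 N per mm, and is rigid after 4 mm.
- ridge (a point): Flat tops of the thread ridges, 14.5 mm above the seat. A knob set here has its underside 12.5 mm above the seat; on one of four blunt walls that end the ridges (22 of every 90 degrees), 15 mm. Forwards, the pins jam on these walls. Backwards (anticlockwise from above) they slide off a wall and along the ridge, at most 80 degrees, to the start. Where is not measured; it varies.
- start (a point): Floor of the thread starts, 6 mm above the seat: knob's underside 4 mm above the seat. The pins drop 8.5 mm from the ridge into these slots, which leave 14 degrees of play, then a wall. A gripped knob does not fall: the upward push vanishes, and it must be lowered till it bears. Set straight over the starts, it drops in at once; caught on a wall's edge there, it stays higher, will not turn back, and a few degrees forwards free it.
- loaf: Bystander: dark loaf, 95 x 145 x 85 mm, on the guide; origin: centre of its underside.
- cup: Bystander: steel cup, 70 mm across, 75 mm high; origin: centre of its underside.
- jar: Bystander: glass jar with steel lid, 66 mm across, 100 mm high; origin: centre of its underside.
- scraper: Bystander: bench scraper lying flat, about 95 x 150 x 22 mm; origin: under its blade's centre.
- rolling_pin: Bystander: wooden rolling pin, 54 mm thick, 390 mm long along its y; origin: under its middle.
- brush: Bystander: pastry brush lying flat; origin: under its middle.

How it is judged (in metres and radians):
On the way, in this order (a step that is already met when the one before it is completed fails the run):
1. the knob is over the stud's nose (horizontal distance between knob and seat below 0.004 m and z of knob in the frame of seat below 0.026 m).
2. the knob's pins have dropped into the thread starts (horizontal distance between knob and seat below 0.004 m and z of knob in the frame of seat below 0.0065 m), for 0.1 s.
At the end, for the whole second after the job is handed in: The knob is on the stud (within 4 mm of its axis, upright within 0.06 rad), its skirt within 1.5 mm of the steel foot, at rest and let go (horizontal distance between knob and seat below 0.004 m and z of knob in the frame of seat below 0.0015 m and angle between knob's own z axis and vertical below 0.06 rad and linear speed of knob below 0.01 m/s); the robot touches nothing.
It fails at once if the knob is forced: more than 40 N between knob and guide (contact force between knob and guide above 40 N).
It fails at once if a bystander is shoved more than 30 mm (distance of any of loaf, cup, jar, scraper, rolling_pin, brush from where it was at the start of the episode above 0.03 m).
It also fails if it takes over 67 s, if anything falls off the work surface, if the arm or the gripper's body presses on something with over 40 N, if the wrist force passes 120 N, or if a joint passes its speed limit or range.

ROBOT

A 6-joint arm with a two-finger parallel gripper is mounted at the origin on the work surface. World frame = base frame: x ahead of the robot, y to its left, z up, the work surface at z = 0. Lengths are in mm, angles in rad, forces in N, time in s.
With the tool pointing down it reaches from about 275 to 750 mm from the base axis. Payload 10.2 kg.
Tool frame: the origin (TCP) lies midway between the tips of the shut fingers; the grasp point (between the pads) lies 19 mm behind it; z points along the fingers, y is the line along which they close (so a half turn about z gives the same grasp; the last joint's range is limited). The gripper opens to 85 mm and grips with 20 to 120 N. Pads are 22 mm wide; open, the fingers measure 114 mm over their backs; the gripper's body (76 mm by 85 mm) begins 54 mm behind the grasp point. The pads swing forward as they close: fully open they stand 13 mm farther back than shut.
Start: joints at [-1.347, 0.313, 1.498, -0, 1.331, -0.223], TCP at [226.832, -473.475, 203.694] pointing down, gripper open.
Joint ranges: [-2.94, 2.94], [-0.97, 2.17], [0.19, 2.56], [-1.23, 4.37], [0.02, 3.11], [-2.88, 2.88]. Speed limits (rad/s): [2.39, 2.39, 3.01, 3.14, 3.14, 3.14].

INTERFACE

Orientations are given as a unit quaternion [w, x, y, z].
In Python, from rig import ctrl gives the robot as it stands.
- The arm moves only by the tool send_rows, never from a script. Its argument "targets" is a list of rows, each an object with "offset": the shift along the world's x, y, z in cm, a list of three; "spin": the turn about the world's z in rad. A call has 1 to 8 rows; each row is the pose to reach, as a shift and turn from the pose commanded when the call began; what a row does not reach only later rows make up. A row lasts 1/12 s, in which the tool goes at most 41.7 mm and 7.16 degrees, less where a joint would pass 70% of its speed; a pose out of reach is approached as far as the arm can. A call with a gripper value outside its range is refused whole. "grip" is the opening, from 0 (shut) to 1 (fully open), set as the call begins (left out, the last holds). The fingers move at their own pace and stop on an object; "squeeze" is the grip in N (left out, the last holds). Time passes only in rows, so rows that repeat a pose let the fingers close. It gives the time, the measured TCP pose, the force, the opening and the grip force at its end, in the units of the state.
- ctrl.sense(): the state, without advancing time (a new reading comes with each control period).
- ctrl.capture(name): name is "scene" or "top" or "wrist"; returns (picture, depth): 384x512x3 uint8, red, green, blue; 384x512 float32, mm along the optical axis (not along the pixel's ray), 0 where there is no reading.
- ctrl.calibration(name): a dict with "fx", "fy", "cx", "cy" (pixels), "view" (4x4, takes a point from world to camera coordinates); the wrist camera has in their place "mount" (4x4, takes a point from camera to tool coordinates, whose origin is the TCP and whose axes are the flange's). Camera axes: x right, y down, z forward; pixel columns grow to the right and rows downward; lengths in mm; the calibration is good to about 2 mm. A picture is of the moment at which its call begins: read the wrist's pose just before it. calibration takes no time and is no camera call.
- ctrl.finish_job(): hands the job in; it is judged then, once.
Trained networks look in the newest picture that a camera, given by its name, has taken for a name from the list of things; names that differ only in an ending like _2 or _b are one class to them, and where a whole thing is asked for, a point or a joint stands for the part that bears it (a point fixed in the world has none). Each returns a list of dicts, best first, with "conf" (0 to 1); they miss things now and then, are a little off and sometimes report something else, mostly with a low value. They report only what shows in the picture. A call takes as long as a camera call.
- ctrl.search_frame(camera, query): "box" ([left, top, right, bottom] in pixels, round what is visible of it).
- ctrl.place_of(camera, query): "uv" ([column, row] in pixels: a listed point, or the origin of a listed thing).
The state is a dict: "time_s": time; "joints": joint angles; "dq": joint speeds; "tau": joint torques, N m; "eef_pos": TCP position; "ee_rot": TCP orientation; "force": force on the tool from outside, world axes, zero at the start; "wrist_torque": the same for the moment, N m; "grip_width": opening from 0.0 (shut) to 1.0 (fully open); "grip_force": force on a finger pad.
Only numpy, scipy, OpenCV 4.12 (cv2) and the standard library are available. Lean on these libraries where they do the work, as an engineer would, in place of code of your own. Each camera call takes 0.05 s, during which the arm holds its last target. There are 200 camera calls.

## Working session

There is one attempt and no reset: what is moved stays moved. The work goes in short steps, Python scripts to look and compute and a tool call to move; the robot and the scene stay as the last step left them, time stands still between calls to the robot, and variables do not carry over. Pictures are saved under pics/ and viewed, at most 10 in all, crops included, and the job is handed in when it is done.

Besides the shell and the picture viewer there is one more tool, called in YAML: its name, and indented under it one key for each argument. send_rows: Moves the arm, as the interface text tells. Its arguments: {"type":"object","properties":{"targets":{"type":"array"},"grip":{"type":"number"},"squeeze":{"type":"number"}},"required":["targets"]}

```bash
ls; mkdir -p pics
cat > h.py <<'E'
import numpy as np, cv2
from rig import ctrl
def w(cam,uv,depth,r=2):
    k=ctrl.calibration(cam);u,v=uv
    p=depth[int(v)-r:int(v)+r+1,int(u)-r:int(u)+r+1];z=np.median(p[p>0])
    c=np.array([(u-k['cx'])/k['fx']*z,(v-k['cy'])/k['fy']*z,z,1])
    return (np.linalg.inv(k['view'])@c)[:3].round(1)
def save(n,img): cv2.imwrite('pics/'+n,img[:,:,::-1])
E
python3 - <<'E'
from h import *
for cam in ['top','scene']:
    im,d=ctrl.capture(cam);save(cam+'0.png',im)
    for q in ['knob','grip','guide','seat','stud_tip']:
        for r in ctrl.place_of(cam,q)[:2]:
            print(cam,q,r, w(cam,r['uv'],d))
    print([ (q,ctrl.search_frame(cam,q)[:2]) for q in ['knob','stud_tip']])
print(ctrl.sense())
E
```

```text
pics
top knob {'uv': [352.3, 240.6], 'conf': 0.76} [ 444.  -214.4   50.3]
top grip {'uv': [359.1, 242.8], 'conf': 0.72} [ 438.4 -232.    51.9]
top guide {'uv': [189.2, 218.3], 'conf': 0.21} [498.3 223.6  51.1]
top seat {'uv': [119.7, 175.2], 'conf': 0.74} [619.4 430.1  19.8]
top seat {'uv': [190.2, 216.4], 'conf': 0.7} [503.4 221.1  51. ]
top stud_tip {'uv': [189.4, 217.5], 'conf': 0.7} [500.4 223.1  51.2]
[('knob', [{'box': [395.2, 195.2, 432.0, 222.4], 'conf': 0.26}]), ('stud_tip', [{'box': [168.6, 180.4, 285.2, 258.3], 'conf': 0.58}])]
scene knob {'uv': [226.4, 143.0], 'conf': 0.49} [ 454.2 -210.3   25.3]
scene knob {'uv': [221.9, 134.7], 'conf': 0.48} [ 453.2 -230.    49.6]
scene grip {'uv': [224.2, 136.3], 'conf': 0.66} [ 453.1 -219.6   48.3]
scene grip {'uv': [228.6, 142.0], 'conf': 0.46} [ 447.7 -206.3   27.7]
scene guide {'uv': [298.4, 208.5], 'conf': 0.6} [529.8 140.4  30.2]
scene seat {'uv': [330.2, 219.6], 'conf': 0.9} [511.  232.6  38.4]
scene stud_tip {'uv': [329.0, 210.8], 'conf': 0.89} [475.3 208.1  23.2]
[('knob', [{'box': [219.8, 130.9, 232.7, 148.4], 'conf': 0.6}, {'box': [236.2, 176.7, 361.6, 257.9], 'conf': 0.51}]), ('stud_tip', [{'box': [235.0, 176.9, 366.7, 260.1], 'conf': 0.62}])]
{'time_s': 0.8, 'joints': array([-1.34735895e+00,  3.12871243e-01,  1.49765920e+00,  6.67147651e-06,
        1.33101003e+00, -2.23394991e-01]), 'dq': array([-1.02554702e-03, -4.52143507e-04,  1.55744263e-04,  8.61931498e-04,
       -5.11554075e-05, -3.81538923e-04]), 'tau': array([-1.60617226e-03, -4.12151206e+01, -2.59897399e+01, -2.53095195e-04,
        4.57583346e-04, -8.19760004e-06]), 'eef_pos': array([ 226.85589464, -473.47876027,  203.72427347]), 'ee_rot': array([2.60908442e-05, 9.75146419e-01, 2.21561416e-01, 3.24087221e-06]), 'force': array([ 0.12267951, -0.58942541, -0.04969629]), 'wrist_torque': array([0.01110148, 0.01741515, 0.02554929]), 'grip_force': 0.0, 'grip_width': 0.9989429244568114}
```

```bash
python3 -c "
import cv2,numpy as np
a=[cv2.imread('pics/%s0.png'%c) for c in('top','scene')]
cv2.imwrite('pics/both.png',cv2.resize(np.vstack(a),(800*3//4,900*3//4))[:600*2])" ; ls pics
```

```text
both.png
scene0.png
top0.png
```

View pics/top0.png

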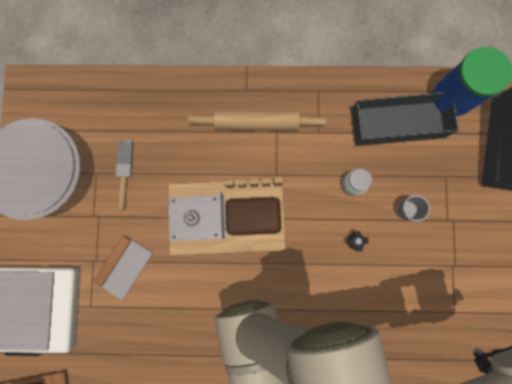

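View pics/scene0.png

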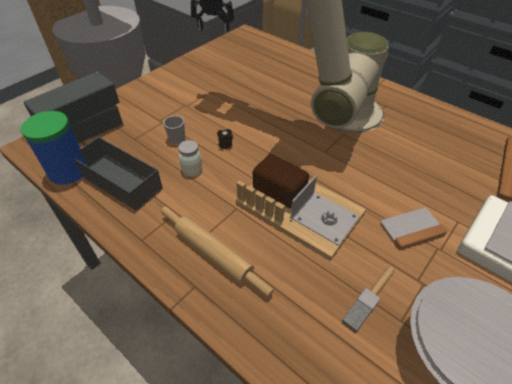

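The top view shows the knob at about (357,240) px and the stud at about (190,217) px. The scene view agrees with both, so I'll move the wrist above the knob.

send_rows:
  targets:
    - {"offset":[2.7,3.1,0],"spin":0}
    - {"offset":[5.4,6.2,0],"spin":0}
    - {"offset":[8.1,9.3,0],"spin":0}
    - {"offset":[10.8,12.4,0],"spin":0}
    - {"offset":[13.5,15.5,0],"spin":0}
    - {"offset":[16.2,18.6,0],"spin":0}
    - {"offset":[18.9,21.7,0],"spin":0}
    - {"offset":[21.5,25.0,0],"spin":0}

```text
time_s: 1.47
eef_pos: [442.7, -222.1, 203.9]
ee_rot: [0.0, 0.975, 0.221, 0.0]
force: [-0.0, -1.4, 0.5]
grip_width: 1.003
grip_force: 0.0
```

send_rows:
  targets:
    - {"offset":[0,0,0],"spin":0}
    - {"offset":[0,0,0],"spin":0}
    - {"offset":[0,0,0],"spin":0}

```text
time_s: 1.72
eef_pos: [441.4, -224.0, 203.7]
ee_rot: [0.0, 0.975, 0.222, -0.0]
force: [0.4, -0.4, -0.9]
grip_width: 0.996
grip_force: 0.0
```

```bash
cat >> h.py <<'E'
from scipy.spatial.transform import Rotation as R
def pose():
    s=ctrl.sense();q=s['ee_rot'];T=np.eye(4);T[:3,:3]=R.from_quat([*q[1:],q[0]]).as_matrix();T[:3,3]=s['eef_pos'];return T
def cloud(cam='wrist',T=None):
    T=pose(); im,d=ctrl.capture(cam);k=ctrl.calibration(cam)
    M=T@k['mount'] if cam=='wrist' else np.linalg.inv(k['view'])
    v,u=np.mgrid[:d.shape[0],:d.shape[1]]
    P=np.stack([(u-k['cx'])/k['fx']*d,(v-k['cy'])/k['fy']*d,d,np.ones_like(d)],-1)@M.T
    P[d<=0]=np.nan
    return im,d,P[...,:3],M,k
E
python3 - <<'E'
from h import *
im,d,P,M,k=cloud();save('w1.png',im)
print(ctrl.sense()['eef_pos'],k['mount'].round(2),k['fx'])
for q in ['knob','grip']:
    for r in ctrl.place_of('wrist',q)[:2]:
        u,v=map(int,r['uv']);print(q,r,P[v,u])
x=P.reshape(-1,3)
m=(abs(x[:,0]-442)<70)&(abs(x[:,1]+222)<70)&(x[:,2]>44)&(x[:,2]<58)
t=x[m].astype(np.float32);print(len(t),np.median(t[:,2]) if len(t) else 0)
if len(t): print(cv2.minAreaRect(t[:,:2]),t[:,:2].mean(0))
E
```

```text
[ 441.11980151 -224.54701167  203.65028276] [[   0.     -0.95   -0.33   83.3 ]
 [   1.      0.      0.      0.18]
 [  -0.     -0.33    0.95 -170.2 ]
 [   0.      0.      0.      1.  ]] 278.7941150864358
knob {'uv': [264.8, 164.5], 'conf': 0.72} [ 454.32683186 -226.95865937   52.2545496 ]
grip {'uv': [257.5, 171.3], 'conf': 0.77} [ 442.85163544 -223.33228941   51.00461946]
grip {'uv': [388.7, 156.7], 'conf': 0.36} [ 525.01230787 -345.37578663   67.32309774]
1161 50.31345Traceback (most recent call last):
  File "<stdin>", line 10, in <module>
cv2.error: OpenCV(4.12.0) /io/opencv/modules/imgproc/src/convhull.cpp:143: error: (-215:Assertion failed) total >= 0 && (depth == CV_32F || depth == CV_32S) in function 'convexHull'
```

View pics/w1.png

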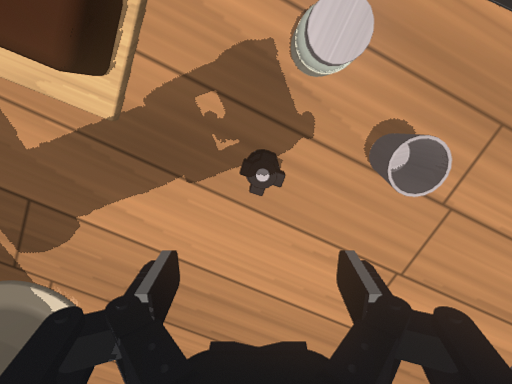

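The wrist view shows the knob's star at (262,174) px between the open fingers, with the jar and cup to the upper right. Next I'll fit the cross template.

```bash
cat >> h.py <<'E'
def fit_cross(P,c,zlo,zhi,r=36):
    x=P.reshape(-1,3);m=(np.hypot(x[:,0]-c[0],x[:,1]-c[1])<r)&(x[:,2]>zlo)&(x[:,2]<zhi)
    t=x[m];best=None
    for _ in range(1):
        # signed distance to the cross outline, robust: maximise (inside) with area-consistent raster IoU
        g=np.zeros((160,160),np.uint8);o=np.array(c)-40
        ij=((t[:,:2]-o)*2).astype(int);ok=((ij>=0)&(ij<160)).all(1);g[ij[ok,1],ij[ok,0]]=1
        g=cv2.morphologyEx(g,cv2.MORPH_CLOSE,np.ones((7,7),np.uint8))
        Y,X=np.nonzero(g);pts=np.c_[X,Y]/2+.25+o;A=18*54*2-18*18
        for a in np.radians(np.arange(0,90,1.)):
            for dx in np.arange(-10,10.1,1):
                for dy in np.arange(-10,10.1,1):
                    q=pts-(c[0]+dx,c[1]+dy);qx=abs(q@[np.cos(a),np.sin(a)]);qy=abs(q@[-np.sin(a),np.cos(a)])
                    n=(((qx<9)&(qy<27))|((qy<9)&(qx<27))).sum()/4
                    s=n/(A+len(pts)/4-n)
                    if best is None or s>best[0]: best=(s,c[0]+dx,c[1]+dy,np.degrees(a))
    return best,len(t),np.median(t[:,2]),t[:,:2].mean(0)
E
python3 - <<'E'
from h import *
im,d,P,M,k=cloud()
print(ctrl.sense()['eef_pos'],fit_cross(P,(443,-224),45,56))
T=pose();print(np.degrees(np.arctan2(T[1,1],T[0,1])))
print('jar',[P[int(r['uv'][1]),int(r['uv'][0])] for r in ctrl.place_of('wrist','jar')[:1]])
E
```

```text
[ 441.02883909 -224.78787054  203.71052811] ((np.float64(0.914587613736425), np.float64(442.0), np.float64(-230.0), np.float64(7.0)), 1154, np.float64(50.32173112507053), array([ 442.85026839, -229.84264028]))
-64.5187960289045
jar [array([ 578.97130543, -216.21600977,  100.58160457])]
```

send_rows:
  targets:
    - {"offset":[0,-0.2,0],"spin":0.12}
    - {"offset":[0,-0.4,0],"spin":0.24}
    - {"offset":[0.1,-0.6,-1],"spin":0.36}
    - {"offset":[0.1,-0.6,-3],"spin":0.48}
    - {"offset":[0.1,-0.6,-5],"spin":0.6}
    - {"offset":[0.1,-0.6,-7],"spin":0.72}
    - {"offset":[0.1,-0.6,-8],"spin":0.84}
    - {"offset":[0.1,-0.6,-8],"spin":0.96}

```text
time_s: 2.63
eef_pos: [441.3, -229.6, 121.4]
ee_rot: [-0.002, 0.761, 0.649, -0.0]
force: [0.3, -0.3, -0.0]
grip_width: 0.999
grip_force: 0.0
```

send_rows:
  targets:
    - {"offset":[0,0,0],"spin":0.12}
    - {"offset":[0,0,0],"spin":0.24}
    - {"offset":[0,0,0],"spin":0.29}
    - {"offset":[0,0,0],"spin":0.29}
    - {"offset":[0,0,0],"spin":0.29}

```text
time_s: 3.05
eef_pos: [442.4, -230.2, 123.7]
ee_rot: [0.0, 0.662, 0.749, -0.0]
force: [0.5, -0.2, 0.2]
grip_width: 0.999
grip_force: 0.0
```

Run:
```python
from h import *
im,d,P,M,k=cloud();s=ctrl.sense()
print(s['eef_pos'],s['joints'],fit_cross(P,(442,-229),45,56))
T=pose();print(np.degrees(np.arctan2(T[1,1],T[0,1])))
```

```text
[ 442.42526141 -230.078559    123.70243014] [-7.14921421e-01  3.35772879e-01  1.68816865e+00 -2.81602085e-05
  1.11765204e+00 -8.38273047e-01] ((np.float64(0.9098875419891923), np.float64(441.0), np.float64(-230.0), np.float64(7.0)), 1903, np.float64(50.544611088167755), array([ 441.058814 , -228.8605425]))
7.068233903618901
```

send_rows:
  targets:
    - {"offset":[-0.1,0.05,-3],"spin":0}
    - {"offset":[-0.1,0.05,-6],"spin":0}
    - {"offset":[-0.1,0.05,-8.5],"spin":0}
    - {"offset":[-0.1,0.05,-10],"spin":0}
    - {"offset":[-0.1,0.05,-10.8],"spin":0}
    - {"offset":[-0.1,0.05,-10.8],"spin":0}
    - {"offset":[-0.1,0.05,-10.8],"spin":0}

```text
time_s: 3.68
eef_pos: [441.9, -229.6, 16.2]
ee_rot: [0.0, 0.662, 0.75, 0.0]
force: [0.7, -0.2, 0.7]
grip_width: 0.997
grip_force: 0.0
```

send_rows:
  targets:
    - {"offset":[0,0,0],"spin":0}
    - {"offset":[0,0,0],"spin":0}
    - {"offset":[0,0,0],"spin":0}
    - {"offset":[0,0,0],"spin":0}
    - {"offset":[0,0,0],"spin":0}
    - {"offset":[0,0,0],"spin":0}
  grip: 0.55
  squeeze: 40

```text
time_s: 4.18
eef_pos: [442.1, -229.7, 17.1]
ee_rot: [0.001, 0.661, 0.75, -0.0]
force: [-2.9, 1.8, 9.5]
grip_width: 0.603
grip_force: 39.9
```

send_rows:
  targets:
    - {"offset":[0,0,1.5],"spin":0}
    - {"offset":[0,0,4],"spin":0}
    - {"offset":[0,0,7.5],"spin":0}
    - {"offset":[0,0,11],"spin":0}
    - {"offset":[0,1,14],"spin":0}
    - {"offset":[0,3,16],"spin":0}
    - {"offset":[0.5,6,16],"spin":0}
    - {"offset":[1,9,16],"spin":0}

```text
time_s: 4.85
eef_pos: [452.0, -138.8, 177.4]
ee_rot: [0.002, 0.662, 0.75, 0.0]
force: [0.3, 0.0, -1.2]
grip_width: 0.603
grip_force: 41.9
```

send_rows:
  targets:
    - {"offset":[0.5,3.5,0],"spin":0}
    - {"offset":[1,7,0],"spin":0}
    - {"offset":[1.5,10.5,0],"spin":0}
    - {"offset":[2,14,0],"spin":0}
    - {"offset":[2.5,17.5,0],"spin":0}
    - {"offset":[3,21,0],"spin":0}
    - {"offset":[4,24.5,0],"spin":0}
    - {"offset":[5,28,0],"spin":0}

```text
time_s: 5.52
eef_pos: [501.6, 142.7, 176.3]
ee_rot: [0.0, 0.661, 0.75, 0.0]
force: [0.9, -0.2, -0.0]
grip_width: 0.602
grip_force: 41.9
```

send_rows:
  targets:
    - {"offset":[0,1,0],"spin":0}
    - {"offset":[0,1,0],"spin":0}
    - {"offset":[0,1,0],"spin":0}
    - {"offset":[0,1,0],"spin":0}

```text
time_s: 5.85
eef_pos: [501.5, 149.7, 175.8]
ee_rot: [0.0, 0.662, 0.75, -0.0]
force: [0.4, 0.3, -0.8]
grip_width: 0.594
grip_force: 41.9
```

Run:
```python
from h import *
im,d,P,M,k=cloud();s=ctrl.sense();save('w2.png',im);np.save('P2.npy',P)
print(s['eef_pos'],s['joints'].round(2),s['grip_width'],s['force'],s['wrist_torque'])
for q in ['seat','stud_tip','ridge','knob','grip']:
    for r in ctrl.place_of('wrist',q)[:2]:
        u,v=map(int,r['uv']);print(q,r,P[v,u])
x=P.reshape(-1,3)
m=(np.hypot(x[:,0]-502,x[:,1]-222)<30)&(x[:,2]>49)&(x[:,2]<60);t=x[m]
print(len(t),t.mean(0),t.min(0),t.max(0))
```

```text
[501.5733331  149.55498536 175.86292092] [ 0.07  0.33  1.55 -0.    1.26 -0.06] 0.5991151637204576 [ 0.88598617  0.29162254 -0.45463   ] [-0.00397785  0.01462166 -0.01207591]
seat {'uv': [264.8, 109.7], 'conf': 0.97} [497.94359697 222.96582823  52.86140924]
seat {'uv': [446.2, 265.2], 'conf': 0.44} [753.47857609  63.31485067  40.61336248]
stud_tip {'uv': [264.9, 111.4], 'conf': 0.88} [498.19680346 221.05897033  52.97054791]
stud_tip {'uv': [442.7, 264.8], 'conf': 0.34} [752.45028658  61.13514186  35.24346572]
ridge {'uv': [266.6, 109.9], 'conf': 0.92} [499.87056522 223.2851228   54.86905456]
knob {'uv': [259.5, 221.7], 'conf': 0.72} [498.73426551 170.26616934 207.79395416]
grip {'uv': [258.9, 245.3], 'conf': 0.56} [499.89409491 156.77433243 209.90599387]
grip {'uv': [261.7, 183.5], 'conf': 0.17} [506.39957796 137.46203909  25.70312613]
209 [499.45378318 222.56304954  52.36695323] [491.33632148 214.22387973  49.04465555] [507.66980728 230.74769887  55.43124268]
```

View pics/w2.png

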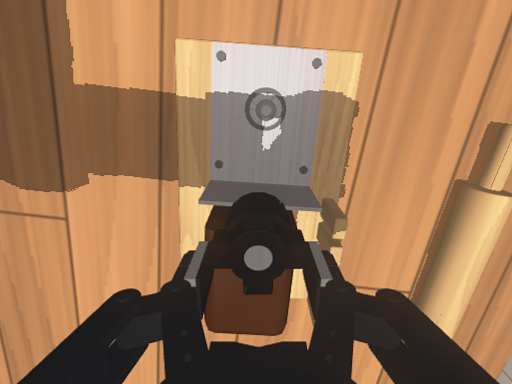

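The picture shows the stud as a ring at (265,110) px on the steel foot, and the knob held straight at (258,258) px. Now I'll measure the offset between the knob and the stud with the same camera.

Run:
```python
from h import *
P=np.load('P2.npy');s=ctrl.sense()
print(s['eef_pos'],fit_cross(P,(500,150),203,216))
x=P.reshape(-1,3)
for lo,hi in [(33,45),(45,60),(51,60)]:
    t=x[(np.hypot(x[:,0]-499.5,x[:,1]-222.5)<26)&(x[:,2]>lo)&(x[:,2]<hi)][:,:2].astype(np.float32)
    h=cv2.convexHull(np.ascontiguousarray(t));print(lo,len(t),cv2.minEnclosingCircle(t),cv2.fitEllipse(h))
t=x[(abs(x[:,0]-500)<40)&(abs(x[:,1]-222)<40)&(x[:,2]<30)];print('foot z',np.median(t[:,2]))
im,d=ctrl.capture('top')
for q in ['stud_tip','seat']:
    print(q,[(r,w('top',r['uv'],d)) for r in ctrl.place_of('top',q)[:2]])
```

```text
[501.68288341 150.16710202 175.82693146] ((np.float64(0.8816291896478574), np.float64(501.0), np.float64(149.0), np.float64(7.0)), 5089, np.float64(209.15676172038704), array([500.18785535, 151.86258363]))
33 370 ((499.5989990234375, 222.2346649169922), 17.076133728027344) ((499.5550537109375, 222.11618041992188), (33.590572357177734, 33.9548454284668), 94.18707275390625)
45 346 ((499.3323974609375, 222.26943969726562), 10.756563186645508) ((499.335693359375, 222.24172973632812), (20.79343032836914, 21.013633728027344), 105.63975524902344)
51 154 ((499.3039855957031, 222.47889709472656), 7.317461013793945) ((499.5995178222656, 222.4032745361328), (13.287410736083984, 14.372849464416504), 177.73558044433594)
foot z 23.989025606169918
stud_tip [({'uv': [190.2, 220.6], 'conf': 0.77}, array([468. , 141.9, 484.6]))]
seat [({'uv': [188.2, 215.9], 'conf': 0.74}, array([475.3, 144. , 492.5]))]
```

send_rows:
  targets:
    - {"offset":[-0.1,3,0],"spin":0}
    - {"offset":[-0.2,6,0],"spin":0}
    - {"offset":[-0.2,7.2,-2],"spin":0}
    - {"offset":[-0.2,7.2,-5],"spin":0}
    - {"offset":[-0.2,7.2,-8],"spin":0}
    - {"offset":[-0.2,7.2,-9.5],"spin":0}
    - {"offset":[-0.2,7.2,-9.5],"spin":0}
    - {"offset":[-0.2,7.2,-9.5],"spin":0}

```text
time_s: 6.97
eef_pos: [499.6, 222.7, 80.8]
ee_rot: [-0.0, 0.661, 0.75, -0.0]
force: [-0.1, 0.3, 0.2]
grip_width: 0.597
grip_force: 42.1
```

Run:
```python
from h import *
im,d,P,M,k=cloud();s=ctrl.sense();save('w3.png',im)
print(s['eef_pos'],s['force'],s['wrist_torque'],fit_cross(P,s['eef_pos'][:2],107,120))
```

```text
[500.28049586 222.840231    81.79103031] [ 0.77383823  0.04632324 -0.41374487] [-0.06221058  0.00039517 -0.00610851] ((np.float64(0.8845826235093697), np.float64(499.2804958559971), np.float64(222.84023100115465), np.float64(7.0)), 5083, np.float64(114.10919660083351), array([498.4495103 , 225.03130656]))
```

View pics/w3.png

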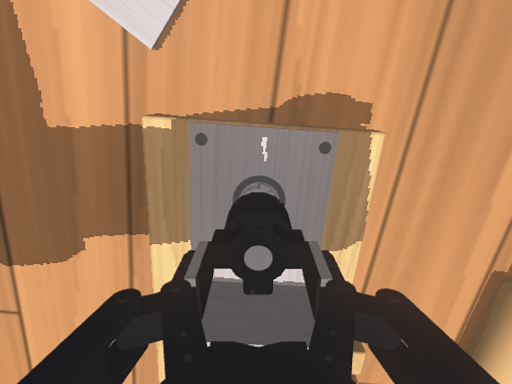

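The knob hangs centred over the ring at (258,195) px, about 10 mm above the stud tip. Next I'll lower it.

send_rows:
  targets:
    - {"offset":[0,0,-0.5],"spin":0}
    - {"offset":[0,0,-1.0],"spin":0}
    - {"offset":[0,0,-1.5],"spin":0}
    - {"offset":[0,0,-2.0],"spin":0}
    - {"offset":[0,0,-2.0],"spin":0}

```text
time_s: 7.43
eef_pos: [499.1, 222.6, 59.7]
ee_rot: [-0.001, 0.661, 0.75, -0.001]
force: [0.4, -0.5, -1.2]
grip_width: 0.606
grip_force: 42.1
```

send_rows:
  targets:
    - {"offset":[0,0,-0.2],"spin":0}
    - {"offset":[0,0,-0.4],"spin":0}
    - {"offset":[0,0,-0.4],"spin":0}

```text
time_s: 7.68
eef_pos: [499.5, 222.7, 56.4]
ee_rot: [-0.0, 0.661, 0.75, -0.0]
force: [0.1, -0.9, -0.5]
grip_width: 0.599
grip_force: 42.1
```

send_rows:
  targets:
    - {"offset":[0,0,-0.1],"spin":0}
    - {"offset":[0,0,-0.2],"spin":0}
    - {"offset":[0,0,-0.2],"spin":0}

```text
time_s: 7.93
eef_pos: [499.6, 222.7, 54.6]
ee_rot: [-0.0, 0.661, 0.75, -0.0]
force: [0.6, -0.1, -0.5]
grip_width: 0.6
grip_force: 42.1
```

send_rows:
  targets:
    - {"offset":[0,0,-0.1],"spin":0}
    - {"offset":[0,0,-0.2],"spin":0}
    - {"offset":[0,0,-0.2],"spin":0}

```text
time_s: 8.18
eef_pos: [499.8, 222.8, 52.9]
ee_rot: [0.0, 0.661, 0.75, 0.0]
force: [-0.5, -0.1, 2.9]
grip_width: 0.595
grip_force: 43.0
```

Contact is on the ridge (2.9 N). I'll turn backwards under light pressure.

send_rows:
  targets:
    - {"offset":[0,0,-0.1],"spin":0}
    - {"offset":[0,0,-0.1],"spin":0.06}
    - {"offset":[0,0,-0.1],"spin":0.12}
    - {"offset":[0,0,-0.1],"spin":0.18}

```text
time_s: 8.52
eef_pos: [500.1, 222.8, 52.1]
ee_rot: [0.0, 0.59, 0.807, 0.001]
force: [-0.3, -0.5, 3.6]
grip_width: 0.604
grip_force: 43.2
```

send_rows:
  targets:
    - {"offset":[0,0,0],"spin":0.06}
    - {"offset":[0,0,0],"spin":0.12}
    - {"offset":[0,0,0],"spin":0.18}

```text
time_s: 8.77
eef_pos: [500.0, 222.8, 52.0]
ee_rot: [0.0, 0.515, 0.857, 0.0]
force: [-0.0, 0.2, 0.7]
grip_width: 0.602
grip_force: 42.4
```

send_rows:
  targets:
    - {"offset":[0,0,0],"spin":0.06}
    - {"offset":[0,0,0],"spin":0.12}
    - {"offset":[0,0,0],"spin":0.18}

```text
time_s: 9.02
eef_pos: [499.5, 222.7, 51.4]
ee_rot: [-0.0, 0.436, 0.9, -0.0]
force: [0.0, -0.6, -0.5]
grip_width: 0.603
grip_force: 42.1
```

send_rows:
  targets:
    - {"offset":[0,0,-0.1],"spin":0}
    - {"offset":[0,0,-0.2],"spin":0}
    - {"offset":[0,0,-0.3],"spin":0}
    - {"offset":[0,0,-0.3],"spin":0}

```text
time_s: 9.35
eef_pos: [499.4, 222.7, 48.3]
ee_rot: [-0.0, 0.438, 0.899, -0.0]
force: [0.6, -0.7, -1.2]
grip_width: 0.599
grip_force: 42.1
```

```bash
python3 -c "
from h import *
s=ctrl.sense();print(s['eef_pos'],s['force'],s['wrist_torque'])"
```

```text
[499.44909008 222.71341238  48.33299958] [ 0.58450609 -0.73862618 -1.24421809] [0.01619506 0.00873625 0.03444245]
```

send_rows:
  targets:
    - {"offset":[0,0,-0.1],"spin":0}
    - {"offset":[0,0,-0.2],"spin":0}
    - {"offset":[0,0,-0.2],"spin":0}

```text
time_s: 9.6
eef_pos: [499.5, 222.7, 46.5]
ee_rot: [-0.0, 0.437, 0.899, -0.0]
force: [-0.6, -0.1, -0.8]
grip_width: 0.601
grip_force: 42.1
```

send_rows:
  targets:
    - {"offset":[0,0,-0.1],"spin":0}
    - {"offset":[0,0,-0.2],"spin":0}
    - {"offset":[0,0,-0.2],"spin":0}

```text
time_s: 9.85
eef_pos: [499.8, 222.8, 44.8]
ee_rot: [0.0, 0.437, 0.899, 0.0]
force: [-0.5, 0.5, 1.8]
grip_width: 0.597
grip_force: 42.8
```

Dropped into the starts (8 mm below the ridge, bearing lightly). Now I'll turn forwards.

send_rows:
  targets:
    - {"offset":[0,0,-0.05],"spin":0}
    - {"offset":[0,0,-0.05],"spin":-0.08}
    - {"offset":[0,0,-0.05],"spin":-0.16}
    - {"offset":[0,0,-0.08],"spin":-0.24}
    - {"offset":[0,0,-0.12],"spin":-0.32}

```text
time_s: 10.27
eef_pos: [500.1, 222.9, 44.0]
ee_rot: [0.0, 0.576, 0.817, 0.001]
force: [-0.1, -1.3, 3.3]
grip_width: 0.6
grip_force: 43.1
```

```bash
cat > s.py <<'E'
from h import *
s=ctrl.sense();T=pose();print(s['eef_pos'].round(2),s['force'].round(2),s['wrist_torque'].round(3),np.arctan2(T[1,1],T[0,1]).round(3),s['grip_width'].round(3))
E
python3 s.py
```

```text
Traceback (most recent call last):
  File "s.py", line 2, in <module>
    s=ctrl.sense();T=pose();print(s['eef_pos'].round(2),s['force'].round(2),s['wrist_torque'].round(3),np.arctan2(T[1,1],T[0,1]).round(3),s['grip_width'].round(3))
                                                                                                                                          ^^^^^^^^^^^^^^^^^^^^^
AttributeError: 'float' object has no attribute 'round'
```

send_rows:
  targets:
    - {"offset":[0,0,-0.03],"spin":-0.08}
    - {"offset":[0,0,-0.06],"spin":-0.16}
    - {"offset":[0,0,-0.09],"spin":-0.24}

```text
time_s: 10.52
eef_pos: [500.0, 222.8, 43.0]
ee_rot: [0.0, 0.67, 0.742, 0.0]
force: [-0.6, -0.9, 3.4]
grip_width: 0.599
grip_force: 43.1
```

```bash
python3 s.py
```

```text
Traceback (most recent call last):
  File "s.py", line 2, in <module>
    s=ctrl.sense();T=pose();print(s['eef_pos'].round(2),s['force'].round(2),s['wrist_torque'].round(3),np.arctan2(T[1,1],T[0,1]).round(3),s['grip_width'].round(3))
                                                                                                                                          ^^^^^^^^^^^^^^^^^^^^^
AttributeError: 'float' object has no attribute 'round'
```

send_rows:
  targets:
    - {"offset":[0,0,-0.03],"spin":-0.08}
    - {"offset":[0,0,-0.06],"spin":-0.16}
    - {"offset":[0,0,-0.09],"spin":-0.24}

```text
time_s: 10.77
eef_pos: [500.0, 222.8, 42.1]
ee_rot: [0.0, 0.754, 0.657, 0.0]
force: [-0.6, 0.7, 2.8]
grip_width: 0.599
grip_force: 42.9
```

```bash
sed -i "s/\['grip_width'\].round(3)/['grip_width']/" s.py; python3 s.py
```

```text
[499.96 222.83  42.07] [-0.63  0.69  2.79] [-0.005  0.036  0.028] -0.138 0.59917045231772
```

send_rows:
  targets:
    - {"offset":[0,0,-0.02],"spin":-0.06}
    - {"offset":[0,0,-0.04],"spin":-0.12}
    - {"offset":[0,0,-0.06],"spin":-0.18}

```text
time_s: 11.02
eef_pos: [499.8, 222.8, 41.3]
ee_rot: [0.0, 0.81, 0.587, 0.0]
force: [0.9, 0.5, 1.6]
grip_width: 0.599
grip_force: 42.8
```

```bash
python3 s.py
```

```text
[499.84 222.79  41.34] [0.9  0.52 1.63] [ 0.034 -0.102 -0.114] -0.317 0.598749121136066
```

send_rows:
  targets:
    - {"offset":[0,0,-0.02],"spin":-0.05}
    - {"offset":[0,0,-0.04],"spin":-0.1}
    - {"offset":[0,0,-0.04],"spin":-0.1}

```text
time_s: 11.27
eef_pos: [500.1, 222.9, 41.2]
ee_rot: [0.0, 0.838, 0.546, 0.001]
force: [-0.3, 1.3, 5.0]
grip_width: 0.601
grip_force: 43.3
```

```bash
python3 s.py
```

```text
[500.13 222.87  41.22] [-0.31  1.28  5.02] [ 0.03  -0.059 -0.069] -0.416 0.601035448909478
```

send_rows:
  targets:
    - {"offset":[0,0,0],"spin":-0.04}
    - {"offset":[0,0,0],"spin":-0.08}
    - {"offset":[0,0,0],"spin":-0.08}

```text
time_s: 11.52
eef_pos: [500.2, 223.0, 41.2]
ee_rot: [0.0, 0.858, 0.513, 0.001]
force: [1.3, 1.7, 4.8]
grip_width: 0.602
grip_force: 43.3
```

```bash
python3 s.py
```

```text
[500.22 223.01  41.2 ] [1.27 1.66 4.75] [ 0.282 -0.208  0.052] -0.494 0.6023231757857045
```

send_rows:
  targets:
    - {"offset":[0,0,0],"spin":-0.04}
    - {"offset":[0,0,0],"spin":-0.07}
    - {"offset":[0,0,0],"spin":-0.07}

```text
time_s: 11.77
eef_pos: [500.2, 223.0, 41.2]
ee_rot: [0.0, 0.876, 0.483, 0.001]
force: [1.6, 2.0, 6.0]
grip_width: 0.599
grip_force: 43.5
```

```bash
python3 s.py
```

```text
[500.21 223.    41.2 ] [1.57 1.97 6.04] [ 0.277 -0.235  0.149] -0.563 0.598588008782174
```

send_rows:
  targets:
    - {"offset":[0,0,0],"spin":-0.04}
    - {"offset":[0,0,0],"spin":-0.07}
    - {"offset":[0,0,0],"spin":-0.07}

```text
time_s: 12.02
eef_pos: [500.2, 223.0, 41.2]
ee_rot: [0.0, 0.892, 0.452, 0.001]
force: [1.1, 1.7, 5.8]
grip_width: 0.597
grip_force: 43.5
```

```bash
python3 s.py
```

```text
[500.24 223.    41.24] [1.11 1.74 5.85] [ 0.239 -0.231  0.333] -0.632 0.596527902942909
```

Torque has risen to 0.33 N m at the firm stop. I'll ease it back slightly, let go, and look.

send_rows:
  targets:
    - {"offset":[0,0,0],"spin":0.05}
    - {"offset":[0,0,0],"spin":0.05}

```text
time_s: 12.18
eef_pos: [500.2, 223.0, 41.2]
ee_rot: [0.0, 0.879, 0.476, 0.001]
force: [1.7, 1.8, 5.9]
grip_width: 0.597
grip_force: 43.5
```

send_rows:
  targets:
    - {"offset":[0,0,0],"spin":0}
    - {"offset":[0,0,0],"spin":0}
    - {"offset":[0,0,0],"spin":0}
    - {"offset":[0,0,0],"spin":0}
    - {"offset":[0,0,0],"spin":0}
  grip: 1

```text
time_s: 12.6
eef_pos: [499.5, 222.7, 40.5]
ee_rot: [-0.0, 0.881, 0.474, -0.0]
force: [-0.2, -0.8, -0.4]
grip_width: 0.999
grip_force: 0.0
```

send_rows:
  targets:
    - {"offset":[0,0,1],"spin":0}
    - {"offset":[0,0,3],"spin":0}
    - {"offset":[0,0,6],"spin":0}
    - {"offset":[0,0,9],"spin":0}
    - {"offset":[0,0,12],"spin":0}
    - {"offset":[0,0,12],"spin":0}
    - {"offset":[0,0,12],"spin":0}

```text
time_s: 13.18
eef_pos: [500.3, 222.9, 162.6]
ee_rot: [0.001, 0.881, 0.474, 0.002]
force: [0.7, 0.2, -1.1]
grip_width: 1.002
grip_force: 0.0
```

```bash
python3 s.py
python3 - <<'E'
from h import *
im,d,P,M,k=cloud();save('w4.png',im)
print(fit_cross(P,(499.5,222.5),66,85))
x=P.reshape(-1,3);t=x[(np.hypot(x[:,0]-499.5,x[:,1]-222.5)<20)&(x[:,2]>66)&(x[:,2]<85)]
print(np.percentile(t[:,2],[5,50,95]))
A=np.c_[t[:,:2]-t[:,:2].mean(0),np.ones(len(t))];print('tilt',np.linalg.lstsq(A,t[:,2],rcond=None)[0])
t=x[(abs(x[:,0]-500)<45)&(abs(x[:,1]-235)<40)&(x[:,2]<30)&(x[:,2]>20)];print('foot',np.median(t[:,2]))
E
```

```text
[500.27 222.88 162.64] [ 0.69  0.16 -1.1 ] [0.048 0.01  0.043] -0.584 1.0023364601348228
((np.float64(0.9036864345038613), np.float64(499.5), np.float64(222.5), np.float64(64.0)), 1751, np.float64(74.32408244310619), array([500.72682833, 223.93796702]))
[72.90497822 74.83927034 76.06269513]
tilt [-6.19476156e-03 -1.89531986e-02  7.46533652e+01]
foot 23.908504905340493
```

View pics/w4.png

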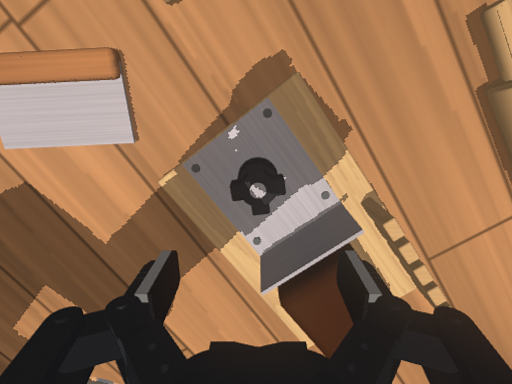

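The knob's star at (258,187) px is upright on the foot. Its top measures 74.3 mm, where home is 74.0 mm and the camera reads about 0.3 mm high. The gripper is clear, so I'm handing in.

```bash
python3 -c "
from rig import ctrl
print(ctrl.finish_job())"
```

```text
the job is handed in; nothing more can be done
None
```

The knob is on the stud and screwed home: it met the firm stop, and its top then measured 74.3 mm against 74.0 mm at home; I let go, moved the arm clear and handed the job in, but no verdict came back.

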